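Clear the sweep, release two catches and hold the drying-cage gate wide

ROBOT

A 7-joint arm with a two-finger parallel gripper is mounted at the origin on the work surface. World frame = base frame: x ahead of the robot, y to its left, z up, the work surface at z = 0. Lengths are in m, angles in rad, forces in N, time in s.
With the tool pointing down it reaches from about 0.425 to 0.925 m from the base axis. Payload 6.8 kg.
Tool frame: the origin (TCP) lies midway between the tips of the shut fingers; the grasp point (between the pads) lies 19 mm behind it; z points along the fingers, y is the line along which they close (so a half turn about z gives the same grasp; the last joint's range is limited). The gripper opens to 85 mm and grips with 20 to 120 N. Pads are 22 mm wide; open, the fingers measure 114 mm over their backs; the gripper's body (76 mm by 85 mm) begins 54 mm behind the grasp point. The pads swing forward as they close: fully open they stand 13 mm farther back than shut.
Start: joints at [-1.42, 0.477, 0.022, 1.555, -0.011, 1.109, -0.083], TCP at [0.173, 0.653, 0.231] pointing down, gripper open.
Joint ranges: [-2.96, 2.96], [-0.34, 2.1], [-1.41, 1.46], [0.24, 2.44], [-1.37, 4.51], [0.17, 1.92], [-2.96, 2.96]. Speed limits (rad/s): [2.39, 2.39, 3.14, 3.14, 3.14, 3.14, 3.14].

INTERFACE

Orientations are given as a unit quaternion [w, x, y, z].
In Python, from station import readout, imaging, hand_in gives the robot as it stands.
- The arm moves only by the tool drive_tool, never from a script. Its argument "series" is a list of rows, each a list of 5 numbers: the shift along the tool's x, y, z in cm, then the turn about the tool's z in degrees, then the closure, from -1 (fully open) to 1 (shut). A call has 1 to 8 rows; each row shifts and turns the commanded pose from where the row before left it, along the tool's axes as they then stand; what a row does not reach is not made up. A row lasts 1/10 s, in which the tool goes at most 50 mm and 8.59 degrees, less where a joint would pass 70% of its speed; a pose out of reach is approached as far as the arm can. A call with a gripper value outside its range is refused whole. The fingers move at their own pace and stop on an object; "squeeze" is the grip in N (left out, the last holds). Time passes only in rows, so rows that do not move let the fingers close. It gives the time, the measured TCP pose, the force, the opening and the grip force at its end, in the units of the state.
- readout.get_obs(): the state, without advancing time (a new reading comes with each control period).
- imaging.read_camera(name): name is "scene" or "top" or "wrist"; returns the picture (480x640x3 uint8, red, green, blue); there is no depth.
- imaging.camera_model(name): a dict with "vfov" (degrees; the focal length in pixels is half the picture's height over the tangent of half this angle, whatever the lens; pixels are square), "cx", "cy" (the principal point, pixels), "xyz" and "orientation" of the camera in the world. Camera axes: x right, y down, z forward; pixel columns grow to the right and rows downward; lengths in m; the calibration is good to about 2 mm. A picture is of the moment at which its call begins: read the wrist's pose just before it. camera_model takes no time and is no camera call; for the wrist camera it gives the pose at the moment of the call.
- hand_in(): hands the job in; it is judged then, once.
Trained networks look in the newest picture that a camera, given by its name, has taken for a name from the list of things; names that differ only in an ending like _2 or _b are one class to them, and where a whole thing is asked for, a point or a joint stands for the part that bears it (a point fixed in the world has none). Each returns a list of dicts, best first, with "conf" (0 to 1); they miss things now and then, are a little off and sometimes report something else, mostly with a low value. They report only what shows in the picture. A call takes as long as a camera call. They do not tell look-alikes from the thing itself.
- imaging.cut_out(thing, camera): "mask" (480x640 bool, what is visible of it) and "centre" ([column, row] in pixels, amid what is visible of it).
The state is a dict: "t": time; "q": joint angles; "joint_vel": joint speeds; "joint_torque": joint torques, N m; "eef_pos": TCP position; "tool_rot": TCP orientation; "contact_force": force on the tool from outside, world axes, zero at the start; "torque": the same for the moment, N m; "gripper_width": opening from 0.0 (shut) to 1.0 (fully open); "grasp_force": force on a finger pad.
Only numpy, scipy, OpenCV 4.12 (cv2) and the standard library are available. Lean on these libraries where they do the work, as an engineer would, in place of code of your own. Each camera call takes 0.05 s, during which the arm holds its last target. There are 200 camera calls.

TASK

The brake parts are about to go into the drying cage: move the socket extension bar out of the gate's way, laying it flat across the middle of the white tile and letting go of it. Then open the cage: first squeeze the catch on the fixed frame (right of the gate) fully home, where it stays; only after that squeeze the catch on the gate, keep it squeezed while you start the gate moving, and swing the gate towards yourself past the detent click. Hold it wide open, at least 70 degrees, and finish while still holding it there, as its spring pulls it back; leave everything else on the bench where it is.

Things in the scene. Friction and masses are not known exactly. Their poses are not given: they have to be found in the camera images.
- bar: steel socket extension bar, 151 long, lying flat in front of the gate. Origin under its middle; own x axis along its length, z up. Round shaft 13 in diameter between 45 either side of the middle, its axis 9.5 above the surface; square-bodied ends 19 wide. 0.22 kg, balanced within 10 of the middle. Grip the shaft across its length at the middle, fingertips near the surface
- tile: white glazed ceramic tile, 200 x 200 x 8, fixed flat on the bench at the front right. Origin at the centre of its underside, z up; its top is 8 higher
- cage: stainless wire drying cage, 200 deep, 380 wide, fixed to the bench. Origin at the centre of its underside; own x points from its front to its back (away from the robot), y to the left, z up. The gate and the fixed panel lie in the front plane 100 in front of the origin; top rails are 162 above the bench
- gate (a joint): swing gate angle (rad): 0 shut, grows as its free right edge swings towards the robot (clockwise from above), stop at 1.65. Hinge at its left edge; 215 wide, 162 tall, 12 thick, lower edge 12 above the bench. A spring always closes it (0.15 N m shut, 0.28 at 1.35). A ball detent adds up to about 6 N at the gate catch from 0.45 to 0.7, passed at 0.95; let go beyond, it falls back to about 0.9
- gate_hinge (a point): point on the hinge axis of the gate, 200 above the bench; its axes are the gate's own: at every angle -y points from the hinge along the gate to its free edge, z up (so its yaw is the cage's yaw minus the gate angle)
- gate_catch_mid (a point): middle between the two upright paddles of the gate's catch, 200 above the bench, 160 from the hinge; turns with the gate. Paddles side by side along the gate (own y), each 24 x 6, from 163 to 215 above the bench; 62 over outer faces at rest, 38 squeezed; they close evenly. Take from above on the outer faces, fingertips 178 or more above the bench (a tongue runs below at the free-edge side)
- gate_catch (a joint): travel of each paddle of the gate's catch (m): 0 out, 0.012 fully squeezed. Sprung, about 3 N at rest to 7 N squeezed; it springs out when let go. Its tongue is free of the keeper on the frame from 0.009 on; keep it squeezed until the gate is past 0.15 rad
- frame_catch_mid (a point): middle between the two upright paddles of the catch on the fixed frame right of the gate, 200 above the bench; axes as the cage's. Paddles side by side along the cage's y, sizes as on the gate's catch (62 over outer faces, 38 squeezed), 125 right of that catch when the gate is shut. Its tongue bars the gate's free edge from in front
- frame_catch (a joint): travel of each paddle of the frame's catch (m): 0 out (gate barred), 0.012 fully squeezed; the gate is free of it from 0.009 on. Stiff slide, about 5 N, no spring: it stays where it is left
- jerry_can: bystander: red plastic jerry can, 110 x 200 x 245, standing at the left; origin at its underside
- caliper: bystander: aluminium brake caliper, about 75 x 165 x 62, lying at the left; origin at its underside
- spanner: bystander: steel open-ended spanner, 150 long, lying flat near the robot, right of centre; origin at its underside
- jar: bystander: closed glass jar, 68 across, 100 tall, right of the cage; origin at its underside
- mug: bystander: ceramic mug, 80 across, 90 tall, right of the cage; origin at its underside
- brush: bystander: hand brush with wooden handle, 170 long, lying inside the cage; origin at its underside
There are look-alikes about, which are no part of the job. What is shaped like the bar but blue or green is not meant.

How it is judged:
By the outcome, as a careful person would: the job done as asked, in the order asked, and still so for the second after the job is handed in, while the arm keeps its last pose, push and grip.
It also fails if it takes over 67 s, if anything falls off the work surface, if the arm or the gripper's body presses on something with over 40 N, if the wrist force passes 120 N, or if a joint passes its speed limit or range.

## Working session

There is one attempt and no reset: what is moved stays moved. The work goes in short steps, Python scripts to look and compute and a tool call to move; the robot and the scene stay as the last step left them, time stands still between calls to the robot, and variables do not carry over. Pictures are saved under pics/ and viewed, at most 10 in all, crops included, and the job is handed in when it is done.

Besides the shell and the picture viewer there is one more tool, called after ">>>" by a JSON object that holds its "name" and its "arguments", one argument or row to a line. drive_tool: Moves the arm, as the interface text tells. Its arguments: {"type":"object","properties":{"series":{"type":"array"},"squeeze":{"type":"number"}},"required":["series"]}

```bash
mkdir -p pics; cat > h.py <<'E'
import numpy as np, cv2
from scipy.spatial.transform import Rotation as R
from station import readout, imaging, hand_in
def rot(q): return R.from_quat([q[1],q[2],q[3],q[0]]).as_matrix()
def cam(n):
    m=imaging.camera_model(n); f=240/np.tan(np.radians(m['vfov'])/2)
    return m,f,rot(m['orientation']),np.array(m['xyz'])
def onplane(n,uv,z,c=None):
    m,f,Rm,p=c or cam(n)
    uv=np.atleast_2d(uv).astype(float)
    d=np.c_[(uv[:,0]-m['cx'])/f,(uv[:,1]-m['cy'])/f,np.ones(len(uv))]@Rm.T
    return p+d*((z-p[2])/d[:,2])[:,None]
def proj(n,P,c=None):
    m,f,Rm,p=c or cam(n)
    q=(np.atleast_2d(P)-p)@Rm
    return np.c_[m['cx']+f*q[:,0]/q[:,2],m['cy']+f*q[:,1]/q[:,2]]
def shot(n,fn=None):
    im=imaging.read_camera(n)
    if fn: cv2.imwrite('pics/'+fn,im[:,:,::-1])
    return im
E
python3 - <<'E'
from h import *
for n in ['scene','top']:
    print(n,imaging.camera_model(n)); shot(n,n+'0.png')
    for th in ['bar','tile','cage','gate','gate_catch','frame_catch']:
        for d in imaging.cut_out(th,n)[:4]:
            ys,xs=np.nonzero(d['mask']); print(n,th,round(d['conf'],2),np.round(d['centre']),xs.min(),xs.max(),ys.min(),ys.max(),len(xs), onplane(n,d['centre'],0.01)[0].round(3))
print(readout.get_obs())
E
```

```text
scene {'vfov': 52.70141132708768, 'cx': 319.0495544470607, 'cy': 235.17669301054516, 'xyz': array([1.40666413, 0.52558733, 0.76603729]), 'orientation': array([-0.25793833,  0.44498164,  0.75214405, -0.41199331])}
scene bar 0.79 [439. 250.] 410 464 248 258 353 [0.222 0.299 0.01 ]
scene bar 0.75 [555. 333.] 533 572 325 343 288 [0.427 0.628 0.01 ]
scene bar 0.65 [368. 260.] 357 375 241 274 232 [0.37  0.141 0.01 ]
scene bar 0.51 [336. 286.] 332 338 282 292 58 [0.52 0.12 0.01]
scene tile 0.93 [202. 224.] 157 240 204 251 2380 [ 0.447 -0.374  0.01 ]
scene cage 0.72 [277. 324.] 176 375 215 414 19429 [0.713 0.064 0.01 ]
scene cage 0.27 [421. 296.] 417 424 288 306 72 [0.45 0.32 0.01]
scene gate 0.57 [301. 279.] 273 363 233 337 2363 [0.536 0.026 0.01 ]
scene gate_catch 0.62 [286. 245.] 273 289 233 254 184 [ 0.419 -0.09   0.01 ]
scene frame_catch 0.74 [270. 322.] 228 298 310 345 646 [0.713 0.047 0.01 ]
scene frame_catch 0.68 [264. 231.] 258 268 222 244 206 [ 0.388 -0.188  0.01 ]
top {'vfov': 54.38610769251645, 'cx': 315.1124420782978, 'cy': 239.32897305564302, 'xyz': array([0.39503091, 0.0673257
[... 640 characters left out ...]
'q': array([-1.42009257,  0.47696785,  0.02242588,  1.55533568, -0.01147421,
        1.10931231, -0.08311945]), 'joint_vel': array([-0.00135729, -0.00055272, -0.00043979,  0.00075801,  0.00071971,
        0.00115774,  0.00150556]), 'joint_torque': array([ 6.30789455e-04, -5.96174812e+01,  1.60624444e+00, -2.81495816e+01,
        1.24556068e-02,  1.39226882e-03,  1.44360097e-06]), 'eef_pos': array([0.17277499, 0.65256522, 0.23135721]), 'tool_rot': array([1.26077051e-05, 1.29066533e-01, 9.91635935e-01, 5.23344494e-05]), 'contact_force': array([-0.09929866,  0.60607884, -0.05014083]), 'torque': array([0.01438847, 0.02796735, 0.0232183 ]), 'grasp_force': 0.0, 'gripper_width': 0.9995263593581724}
```

View pics/top0.png

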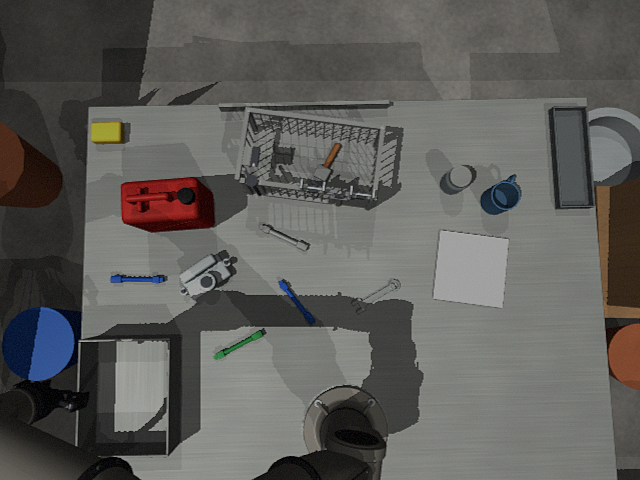

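View pics/scene0.png

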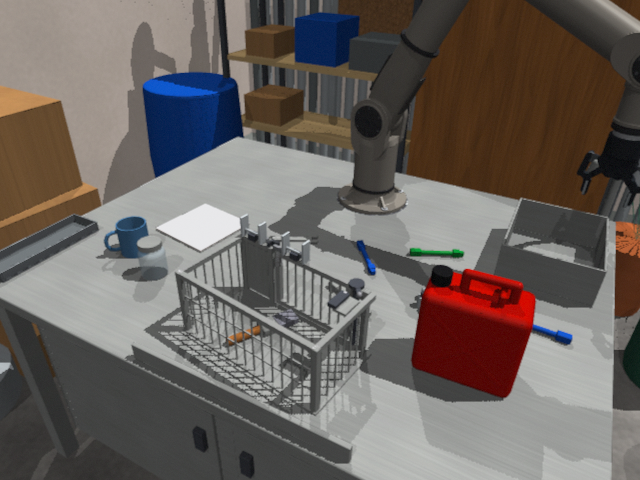

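```bash
python3 - <<'E'
from h import *
t=cv2.imread('pics/top0.png'); s=cv2.imread('pics/scene0.png')
a=cv2.resize(t[165:335,195:425],(800,591),interpolation=cv2.INTER_CUBIC)
cv2.imwrite('pics/crop_top.png',a)
E
```

```text
(no output)
```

View pics/crop_top.png

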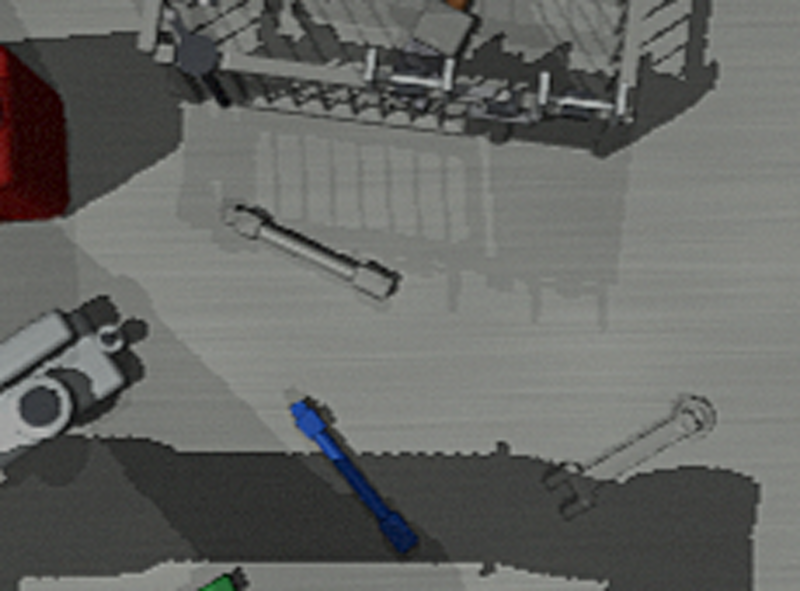

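The steel bar is at top (285,236). The look-alikes are blue at (298,300) and (138,279), and green at (240,345). Only the one at (285,236) is steel-coloured and lying in front of the gate, and the crop confirms it. In the crop the gate catch paddles are at about (371,66) and (450,72), and the frame catch paddles at (545,88) and (622,100).

```bash
python3 - <<'E'
from h import *
c=cam('top')
shot('top')
def rect(d,z):
    ys,xs=np.nonzero(d['mask']); P=onplane('top',np.c_[xs,ys],z,c)[:,:2]
    (x,y),(w,h),a=cv2.minAreaRect((P*1000).astype(np.float32)); b=cv2.boxPoints(((x,y),(w,h),a))
    e=[b[1]-b[0],b[2]-b[1]]; L=max(e,key=np.linalg.norm)
    return round(x),round(y),round(w),round(h),'yaw',round(np.degrees(np.arctan2(L[1],L[0]))%180,1)
for d in imaging.cut_out('bar','top'):
    print(np.round(d['centre']),rect(d,.0095))
print('tile',rect(imaging.cut_out('tile','top')[0],.008))
o=np.array([195,165]); s=230/800
for p in [(371,48),(450,56),(545,73),(622,86)]: print(onplane('top',o+np.array(p)*s,.215,c)[0].round(3))
for p in [(371,82),(450,88),(545,103),(622,118)]: print(onplane('top',o+np.array(p)*s,.163,c)[0].round(3))
for d in ['gate','gate_catch','frame_catch','jerry_can','jar','mug','spanner','caliper']:
    for k in imaging.cut_out(d,'top')[:2]: print(d,k['conf'],k['centre'],rect(k,.16))
E
```

```text
[132. 280.] (427, 588, 150, 17, 'yaw', np.float32(88.9))
[300. 306.] (353, 131, 148, 23, 'yaw', np.float32(39.3))
[281. 237.] (540, 165, 151, 21, 'yaw', np.float32(63.5))
[238. 345.] (235, 295, 16, 148, 'yaw', np.float32(116.0))
tile (743, 42, 45, 170, 'yaw', np.float32(152.8))
[0.663 0.103 0.215]
[0.656 0.047 0.215]
[ 0.642 -0.021  0.215]
[ 0.632 -0.075  0.215]
[0.649 0.105 0.163]
[0.643 0.046 0.163]
[ 0.631 -0.024  0.163]
[ 0.618 -0.081  0.163]
gate 0.75 [291.2, 190.7] (650, 134, 235, 54, 'yaw', np.float32(82.8))
gate 0.18 [203.8, 275.2] (428, 356, 81, 149, 'yaw', np.float32(124.7))
gate_catch 0.49 [322.8, 185.1] (650, 33, 34, 26, 'yaw', np.float32(88.9))
gate_catch 0.26 [502.8, 195.6] (617, -412, 72, 117, 'yaw', np.float32(119.1))
frame_catch 0.66 [295.2, 185.8] (653, 140, 252, 64, 'yaw', np.float32(77.9))
frame_catch 0.51 [345.8, 196.6] (627, -2, 28, 61, 'yaw', np.float32(113.4))
jerry_can 0.57 [168.0, 203.3] (615, 454, 140, 241, 'yaw', np.float32(93.0))
jar 0.86 [455.3, 179.7] (666, -294, 60, 88, 'yaw', np.float32(133.5))
mug 0.91 [503.2, 195.7] (616, -411, 74, 116, 'yaw', np.float32(117.2))
spanner 0.83 [372.1, 298.1] (370, -82, 33, 132, 'yaw', np.float32(116.4))
spanner 0.52 [502.8, 197.0] (617, -413, 70, 116, 'yaw', np.float32(120.1))
caliper 0.88 [203.2, 273.6] (428, 355, 82, 148, 'yaw', np.float32(124.6))
```

>>> {"name": "drive_tool", "arguments": {
  "series": [
    [-3.7,-2.9,0,0,-1],
    [-3.7,-2.9,0,0,-1],
    [-3.7,-2.9,0,0,-1],
    [-3.7,-2.9,0,0,-1],
    [-3.7,-2.9,0,0,-1],
    [-3.7,-2.9,0,0,-1],
    [-3.7,-2.9,0,0,-1],
    [-3.7,-2.9,0,0,-1]
  ]
}}

```text
t: 2.05
eef_pos: [0.4005, 0.3509, 0.2317]
tool_rot: [0.0, 0.129, 0.992, 0.0]
contact_force: [0.5, -0.4, 0.3]
gripper_width: 0.996
grasp_force: 0.0
```

>>> {"name": "drive_tool", "arguments": {
  "series": [
    [-3.7,-2.9,0,0,-1],
    [-3.7,-2.9,0,0,-1],
    [-3.7,-2.9,0,0,-1],
    [-3.7,-2.9,0,0,-1],
    [-3.7,-2.9,0,0,-1],
    [0,0,0,8,-1],
    [0,0,0,8,-1],
    [0,0,0,8,-1]
  ]
}}

```text
t: 2.85
eef_pos: [0.5415, 0.1644, 0.2313]
tool_rot: [0.0, 0.336, 0.942, 0.0]
contact_force: [0.1, 0.3, 0.4]
gripper_width: 1.002
grasp_force: 0.0
```

>>> {"name": "drive_tool", "arguments": {
  "series": [
    [0,0,0,8,-1],
    [0,0,0,8,-1],
    [0,0,0,8,-1],
    [0,0,0,8,-1],
    [0,0,0,8,-1],
    [0,0,0,8,-1],
    [0,0,0,8,-1],
    [0,0,0,8,-1]
  ]
}}

```text
t: 3.65
eef_pos: [0.5413, 0.1651, 0.2314]
tool_rot: [-0.0, 0.783, 0.621, 0.0]
contact_force: [0.4, -0.2, -0.1]
gripper_width: 0.998
grasp_force: 0.0
```

>>> {"name": "drive_tool", "arguments": {
  "series": [
    [0,0,0,8,-1],
    [0,0,0,4.5,-1],
    [0,0,0,0,-1],
    [0,0,0,0,-1]
  ]
}}

```text
t: 4.05
eef_pos: [0.5412, 0.1651, 0.2313]
tool_rot: [-0.0, 0.844, 0.536, 0.0]
contact_force: [0.3, -0.5, 0.4]
gripper_width: 0.997
grasp_force: 0.0
```

```bash
cat >> h.py <<'E'
def tgt(P,yaw,o=None):
    "tool-frame shift (cm) to world P and turn (deg) so tool y points at yaw (mod 180)"
    o=o or readout.get_obs(); T=rot(o['tool_rot']); d=T.T@(np.array(P)-o['eef_pos'])*100
    y=np.degrees(np.arctan2(T[1,1],T[0,1])); tr=-((yaw-y+90)%180-90)
    print('pos',o['eef_pos'].round(4),'yaw_y %.1f'%y,'t',o['t'],'F',o['contact_force'].round(1),'q7 %.2f'%o['q'][6],'w %.3f g %.1f'%(o['gripper_width'],o['grasp_force']))
    print('shift cm',d.round(2),'turn',round(tr,1))
E
python3 - <<'E'
from h import *
o=readout.get_obs(); c=cam('wrist'); shot('wrist','w1.png'); print(o['q'].round(2),c[0])
for d in imaging.cut_out('bar','wrist')[:3]:
    ys,xs=np.nonzero(d['mask']); P=onplane('wrist',np.c_[xs,ys],.0095,c)[:,:2]
    print(d['conf'],d['centre'],cv2.minAreaRect((P*1000).astype(np.float32)))
tgt([.540,.165,.006],-25.5)
E
```

```text
[-0.89  0.34  0.61  1.85 -0.22  1.02 -0.63] {'vfov': 69.13577867499487, 'cx': 320.0928307826326, 'cy': 243.4654728668032, 'xyz': array([0.57107931, 0.23022992, 0.37468394]), 'orientation': array([ 0.13883932,  0.96607686, -0.21561401, -0.03049155])}
0.64 [43.2, 242.7] ((249.0814971923828, 267.6297607421875), (30.41289520263672, 93.83399200439453), 27.3002986907959)
0.62 [199.6, 273.4] ((380.03759765625, 151.632080078125), (90.88304138183594, 20.37909507751465), 35.773658752441406)
0.6 [320.0, 205.8] ((540.4227905273438, 164.080078125), (154.30125427246094, 18.552309036254883), 63.88436508178711)
pos [0.5412 0.165  0.2314] yaw_y -25.2 t 4.15 F [ 0.2 -0.5 -0.5] q7 -0.63 w 0.996 g 0.0
shift cm [-0.06 -0.11 22.54] turn 0.3
```

View pics/w1.png

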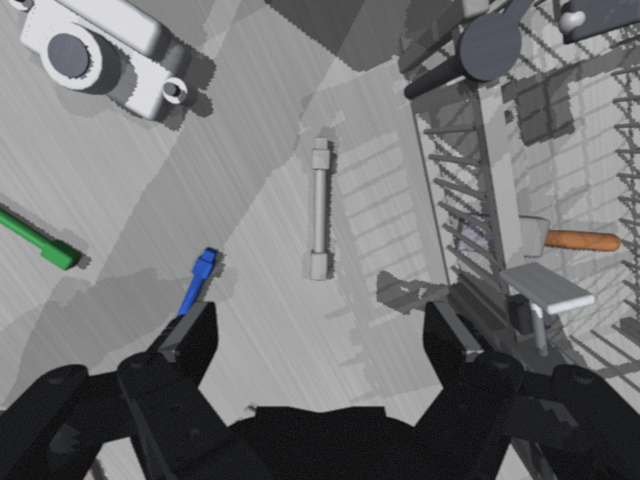

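The wrist view shows the steel bar upright at (320,206), with the blue bar at (205,280) and the green bar at the far left. The tool is centred over the steel bar, so I descend.

>>> {"name": "drive_tool", "arguments": {
  "series": [
    [0,-0.1,4.5,1,-1],
    [0,0,4.5,0,-1],
    [0,0,4.5,0,-1],
    [0,0,4.5,0,-1],
    [0,0,3,0,-1],
    [0,0,1.6,0,-1],
    [0,0,0,0,-1]
  ]
}}

```text
t: 4.85
eef_pos: [0.5392, 0.165, 0.0037]
tool_rot: [-0.0, 0.849, 0.528, -0.002]
contact_force: [1.0, -0.8, 0.6]
gripper_width: 0.997
grasp_force: 0.0
```

>>> {"name": "drive_tool", "arguments": {
  "series": [
    [0,0,0,0,1],
    [0,0,0,0,1],
    [0,0,0,0,1],
    [0,0,0,0,1],
    [0,0,0,0,1],
    [0,0,0,0,1],
    [0,0,0,0,1],
    [0,0,0,0,1]
  ],
  "squeeze": 60
}}

```text
t: 5.65
eef_pos: [0.5407, 0.1657, 0.0061]
tool_rot: [-0.0, 0.85, 0.528, 0.001]
contact_force: [-1.8, -0.3, 7.1]
gripper_width: 0.119
grasp_force: 58.6
```

```bash
python3 - <<'E'
from h import *
# tile from top by brightness
im=cv2.imread('pics/top0.png',0)[215:320,415:525]; m=(im>170).astype(np.uint8)
m=cv2.morphologyEx(m,cv2.MORPH_OPEN,np.ones((5,5))); ct=max(cv2.findContours(m,0,2)[0],key=cv2.contourArea)
P=onplane('top',ct[:,0]+[415,215],.008)[:,:2]; print(cv2.minAreaRect((P*1000).astype(np.float32)))
tgt([.43,-.378,.12],-6)
E
```

```text
Traceback (most recent call last):
ValueError: max() iterable argument is empty
```

>>> {"name": "drive_tool", "arguments": {
  "series": [
    [0,0,-1,0,1],
    [0,0,-3,0,1],
    [0,0,-4,0,1],
    [0,0,-4,0,1],
    [0,0,0,0,1]
  ]
}}

```text
t: 6.15
eef_pos: [0.5437, 0.166, 0.1306]
tool_rot: [0.001, 0.85, 0.527, 0.004]
contact_force: [0.8, -0.2, -1.6]
gripper_width: 0.122
grasp_force: 59.0
```

```bash
python3 - <<'E'
from h import *
im=cv2.imread('pics/top0.png')[215:320,415:525]; print(im[57,57],im[5,5])
g=im.min(2); m=(g>(int(g[57,57])*.6+.4*int(g[5,5]))).astype(np.uint8)
m=cv2.morphologyEx(m,cv2.MORPH_OPEN,np.ones((5,5))); ct=max(cv2.findContours(m,0,2)[0],key=cv2.contourArea)
P=onplane('top',ct[:,0]+[415,215],.008)[:,:2]; print(cv2.minAreaRect((P*1000).astype(np.float32)))
tgt([.43,-.378,.12],-6)
E
```

```text
[157 160 157] [131 135 132]
((440.1470642089844, -371.89385986328125), (195.84896850585938, 197.7523956298828), 81.44438171386719)
pos [0.5437 0.166  0.1306] yaw_y -26.4 t 6.15 F [ 0.8 -0.2 -1.6] q7 -0.55 w 0.122 g 59.0
shift cm [-53.79  13.98   0.76] turn -20.4
```

>>> {"name": "drive_tool", "arguments": {
  "series": [
    [-4.4,1.2,0,0,1],
    [-4.4,1.2,0,0,1],
    [-4.4,1.2,0,0,1],
    [-4.4,1.2,0,0,1],
    [-4.4,1.2,0,0,1],
    [-4.4,1.2,0,0,1],
    [-4.4,1.2,0,0,1],
    [-4.4,1.2,0,0,1]
  ]
}}

```text
t: 6.95
eef_pos: [0.4691, -0.1941, 0.1251]
tool_rot: [-0.0, 0.85, 0.528, -0.0]
contact_force: [1.1, -0.0, -2.0]
gripper_width: 0.12
grasp_force: 58.9
```

>>> {"name": "drive_tool", "arguments": {
  "series": [
    [-4.4,1.2,0,0,1],
    [-4.4,1.2,0,0,1],
    [-4.4,1.3,0,0,1],
    [-4.4,1.3,0,0,1],
    [0,0,0,-6,1],
    [0,0,0,-6,1],
    [0,0,0,-6,1],
    [0,0,0,0,1]
  ]
}}

```text
t: 7.75
eef_pos: [0.4364, -0.3723, 0.1249]
tool_rot: [-0.001, 0.756, 0.654, 0.0]
contact_force: [-0.1, 0.5, -1.2]
gripper_width: 0.118
grasp_force: 59.0
```

```bash
python3 - <<'E'
from h import *
im=shot('wrist','w2.png')
tgt([.44,-.372,.0145],-8.6)
E
```

```text
pos [ 0.4365 -0.3723  0.1249] yaw_y -8.5 t 7.8 F [ 0.  -0.4 -1.6] q7 0.75 w 0.119 g 59.0
shift cm [ 0.07  0.35 11.04] turn 0.1
```

View pics/w2.png

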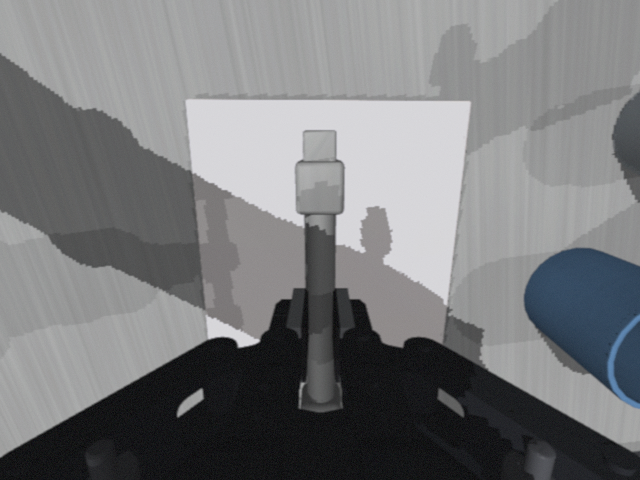

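The bar is firmly held over the tile, with its near end at (320,185) and the tile spanning columns 187–470. It is aligned, so I lower it.

>>> {"name": "drive_tool", "arguments": {
  "series": [
    [0,0.3,4,0,1],
    [0,0,4,0,1],
    [0,0,2,0,1],
    [0,0,0.7,0,1],
    [0,0,0.3,0,1],
    [0,0,0,0,1]
  ]
}}

```text
t: 8.4
eef_pos: [0.4404, -0.3734, 0.0159]
tool_rot: [0.001, 0.757, 0.654, 0.0]
contact_force: [0.3, -1.1, -2.1]
gripper_width: 0.121
grasp_force: 59.0
```

```bash
python3 - <<'E'
from h import *
tgt([.44,-.372,.0145],-8.6)
E
```

```text
pos [ 0.4404 -0.3734  0.0159] yaw_y -8.4 t 8.4 F [ 0.3 -1.1 -2.1] q7 0.84 w 0.121 g 59.0
shift cm [ 0.14 -0.06  0.14] turn 0.2
```

>>> {"name": "drive_tool", "arguments": {
  "series": [
    [0,0,0.2,0,1],
    [0,0,0,0,-0.6],
    [0,0,0,0,-0.6],
    [0,0,0,0,-0.6],
    [0,0,0,0,-0.6],
    [0,0,-1,0,-0.8],
    [0,0,-3,0,-1],
    [0,0,-5,0,-1]
  ]
}}

```text
t: 9.2
eef_pos: [0.4383, -0.3716, 0.1025]
tool_rot: [-0.003, 0.757, 0.654, -0.001]
contact_force: [1.5, 0.2, -1.0]
gripper_width: 0.997
grasp_force: 0.0
```

>>> {"name": "drive_tool", "arguments": {
  "series": [
    [0,0,-5,0,-1],
    [0,0,-5,0,-1],
    [0,0,-5,0,-1],
    [4,1,0,0,-1],
    [4.8,1.2,0,0,-1],
    [4.8,1.2,0,0,-1],
    [4.8,1.2,0,0,-1],
    [4.8,1.2,0,0,-1]
  ]
}}

```text
t: 10.0
eef_pos: [0.5312, -0.1502, 0.2543]
tool_rot: [0.0, 0.757, 0.654, 0.0]
contact_force: [1.2, -1.2, 0.4]
gripper_width: 1.005
grasp_force: 0.0
```

>>> {"name": "drive_tool", "arguments": {
  "series": [
    [4.8,1.2,0,0,-1],
    [4.8,1.2,0,0,-1],
    [1,0,0,-8,-1],
    [0,0,0,-8,-1],
    [0,0,0,-8,-1],
    [0,0,0,-8,-1],
    [0,0,0,-8,-1],
    [0,0,0,-8,-1]
  ]
}}

```text
t: 10.8
eef_pos: [0.5698, -0.0508, 0.254]
tool_rot: [0.0, 0.423, 0.906, -0.0]
contact_force: [-0.0, -0.1, 0.1]
gripper_width: 1.002
grasp_force: 0.0
```

>>> {"name": "drive_tool", "arguments": {
  "series": [
    [0,0,0,-8,-1],
    [0,0,0,-8,-1],
    [0,0,0,-8,-1],
    [0,0,0,-8,-1],
    [0,0,0,-7.5,-1],
    [0,0,0,0,-1],
    [0,0,0,0,-1]
  ]
}}

```text
t: 11.5
eef_pos: [0.5699, -0.0508, 0.2537]
tool_rot: [0.0, 0.096, 0.995, -0.0]
contact_force: [-0.1, -0.4, 0.4]
gripper_width: 1.001
grasp_force: 0.0
```

```bash
python3 - <<'E'
from h import *
c=cam('wrist'); shot('wrist','w3.png'); np.save('c3.npy',np.array(c,dtype=object),allow_pickle=True)
shot('top','top3.png')
for d in imaging.cut_out('bar','top'): 
    ys,xs=np.nonzero(d['mask']);P=onplane('top',np.c_[xs,ys],.0175)[:,:2]; print(d['conf'],d['centre'],cv2.minAreaRect((P*1000).astype(np.float32)))
for n in ['gate_catch','frame_catch']:
    for d in imaging.cut_out(n,'wrist')[:2]:
        ys,xs=np.nonzero(d['mask']); print(n,d['conf'],d['centre'],xs.min(),xs.max(),ys.min(),ys.max())
print(c[3])
tgt([.632,-.049,.24],79)
E
```

```text
0.75 [301.6, 307.4] ((352.4225158691406, 129.1140594482422), (140.94729614257812, 17.14410400390625), 37.97112274169922)
0.66 [135.1, 278.8] ((426.7347106933594, 584.4696655273438), (155.08966064453125, 22.79784393310547), 88.94465637207031)
0.62 [241.5, 343.0] ((238.5758056640625, 293.75799560546875), (22.532588958740234, 152.09014892578125), 25.299148559570312)
0.56 [472.5, 265.2] ((438.8262939453125, -374.04541015625), (151.5022430419922, 19.44811248779297), 81.9444808959961)
gate_catch 0.7 [492.3, 327.3] 463 512 303 354
frame_catch 0.9 [387.8, 310.2] 374 442 288 377
[ 0.49910565 -0.03664862  0.39702941]
pos [ 0.57   -0.0504  0.2533] yaw_y 79.1 t 11.75 F [ 0.4  0.5 -0.4] q7 1.42 w 0.999 g 0.0
shift cm [-6.06  1.31  1.33] turn 0.1
```

View pics/w3.png

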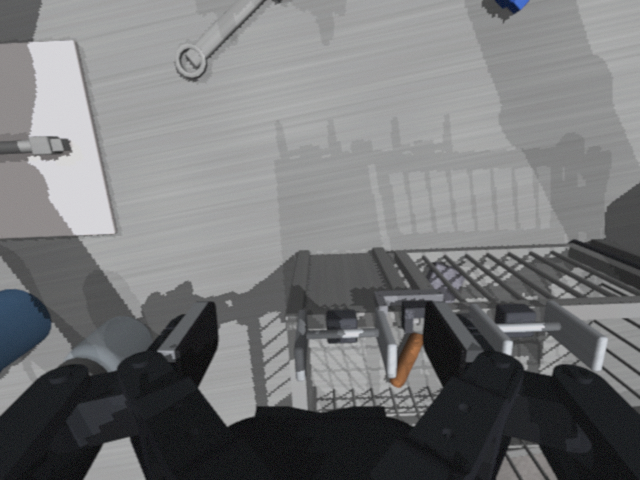

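The bar lies across the tile, centred within a few millimetres. The wrist view shows the frame paddles' tops at about (300,378) and (388,372), and the gate paddles' at (502,345) and (600,370). I'll check my estimate with an overlay.

```bash
cat >> h.py <<'E'
def boxes(mid,yaw,half=.031):
    yv=np.array([-np.sin(yaw),np.cos(yaw),0]); xv=np.array([np.cos(yaw),np.sin(yaw),0]); out=[]
    for s in (-1,1):
        for z in (.163,.215):
            out.append([np.r_[mid,z]+yv*s*(half-.003+a*.003)+xv*b*.012 for a,b in((-1,-1),(1,-1),(1,1),(-1,1))])
    return np.array(out)
E
python3 - <<'E'
from h import *
c=tuple(np.load('c3.npy',allow_pickle=True))
im=cv2.imread('pics/w3.png'); S=2.2; o=np.array([280,240])
big=cv2.resize(im[240:480,280:640],None,fx=S,fy=S,interpolation=cv2.INTER_CUBIC)
yaw=np.radians(-11); yv=np.array([-np.sin(yaw),np.cos(yaw)])
f=np.array([.632,-.049])
for mid,col in((f,(0,0,255)),(f+.125*yv,(0,255,0))):
    for b in boxes(mid,yaw):
        q=((proj('wrist',b,c)-o)*S).astype(np.int32); cv2.polylines(big,[q],True,col,1)
    print(proj('wrist',np.r_[mid,.215],c))
cv2.imwrite('pics/ov.png',big)
E
```

```text
[[342.01863641 368.15401841]]
[[547.31686374 368.10328994]]
```

View pics/ov.png

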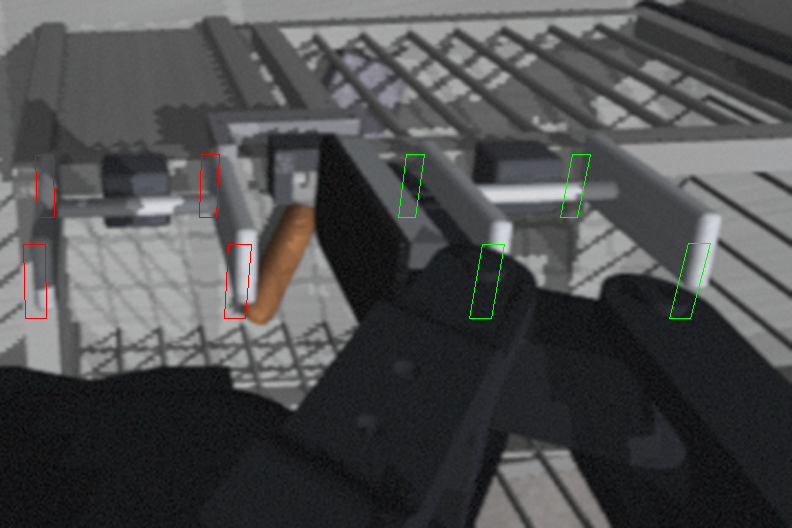

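```bash
python3 - <<'E'
from h import *
c=tuple(np.load('c3.npy',allow_pickle=True))
P=onplane('wrist',np.array([(247,266),(704,250)])/2.2+[280,240],.215,c)[:,:2]
F=onplane('wrist',np.array([(248,234),(503,224),(710,217)])/2.2+[280,240],.215,c)[:,:2]
d=P[1]-P[0]; print(P,np.linalg.norm(d),F)
u=d/np.linalg.norm(d); print('y dir',np.degrees(np.arctan2(u[1],u[0])))
f=P[0]-.028*u; g=P[1]-.028*u; print('frame',f,'gate',g,'hinge',g+.16*u)
tgt([*f,.19],np.degrees(np.arctan2(u[1],u[0])))
E
```

```text
[[ 0.63277826 -0.01827601]
 [ 0.65160045  0.10486183]] 0.124568065802621 [[ 0.62285668 -0.0166654 ]
 [ 0.63295561  0.05133876]
 [ 0.64143951  0.10612456]]
y dir 81.30934576376754
frame [ 0.62854748 -0.04595453] gate [0.64736966 0.07718331] hinge [0.67154559 0.23534628]
pos [ 0.57   -0.0504  0.2533] yaw_y 79.1 t 11.75 F [ 0.4  0.5 -0.4] q7 1.42 w 0.999 g 0.0
shift cm [-5.66  1.54  6.33] turn -2.2
```

>>> {"name": "drive_tool", "arguments": {
  "series": [
    [-3,0.8,0,-2.2,-1],
    [-2.6,0.8,0,0,-1],
    [0,0,0,0,-1],
    [0,0,3,0,-1],
    [0,0,2.5,0,-1],
    [0,0,1,0,-1],
    [0,0,0,0,-1]
  ]
}}

```text
t: 12.45
eef_pos: [0.6265, -0.0442, 0.1869]
tool_rot: [-0.002, 0.075, 0.997, -0.0]
contact_force: [-0.1, 0.9, 0.1]
gripper_width: 1.0
grasp_force: 0.0
```

```bash
python3 - <<'E'
from h import *
tgt([.6285,-.046,.188],81.3)
E
```

```text
pos [ 0.6265 -0.0442  0.1869] yaw_y 81.3 t 12.45 F [-0.1  0.9  0.1] q7 1.47 w 1.000 g 0.0
shift cm [-0.22 -0.15 -0.11] turn 0.0
```

>>> {"name": "drive_tool", "arguments": {
  "series": [
    [-0.2,-0.15,0,0,-0.2],
    [0,0,0,0,0],
    [0,0,0,0,0.1],
    [0,0,0,0,1],
    [0,0,0,0,1],
    [0,0,0,0,1],
    [0,0,0,0,1],
    [0,0,0,0,1]
  ],
  "squeeze": 35
}}

```text
t: 13.25
eef_pos: [0.6308, -0.047, 0.1907]
tool_rot: [0.002, 0.076, 0.997, -0.0]
contact_force: [-3.2, -2.9, 8.9]
gripper_width: 0.421
grasp_force: 35.4
```

>>> {"name": "drive_tool", "arguments": {
  "series": [
    [0,0,0,0,1],
    [0,0,0,0,1],
    [0,0,0,0,1],
    [0,0,0,0,1]
  ]
}}

```text
t: 13.65
eef_pos: [0.6308, -0.047, 0.1906]
tool_rot: [0.002, 0.076, 0.997, -0.0]
contact_force: [-2.3, -3.0, 10.1]
gripper_width: 0.42
grasp_force: 35.4
```

>>> {"name": "drive_tool", "arguments": {
  "series": [
    [0,0,0,0,1],
    [0,0,0,0,1],
    [0,0,0,0,1]
  ],
  "squeeze": 60
}}

```text
t: 13.95
eef_pos: [0.6309, -0.047, 0.1912]
tool_rot: [0.002, 0.076, 0.997, -0.0]
contact_force: [-3.5, -2.3, 12.3]
gripper_width: 0.407
grasp_force: 59.9
```

>>> {"name": "drive_tool", "arguments": {
  "series": [
    [0,0,0,0,0],
    [0,0,0,0,-0.5],
    [0,0,0,0,-1],
    [0,0,0,0,-1],
    [0,0,-3,0,-1],
    [0,0,-4,0,-1],
    [0,0,0,0,-1]
  ],
  "squeeze": 35
}}

```text
t: 14.65
eef_pos: [0.6328, -0.0462, 0.264]
tool_rot: [0.005, 0.075, 0.997, 0.001]
contact_force: [0.6, 0.2, -0.5]
gripper_width: 0.999
grasp_force: 0.0
```

```bash
python3 - <<'E'
from h import *
c=cam('wrist'); shot('wrist','w4.png'); np.save('c4.npy',np.array(c,dtype=object),allow_pickle=True)
im=cv2.imread('pics/w4.png')
cv2.imwrite('pics/w4c.png',cv2.resize(im[200:480,200:560],None,fx=2,fy=2))
tgt([.6474,.0772,.188],81.3)
E
```

```text
pos [ 0.6315 -0.0461  0.2613] yaw_y 81.4 t 14.7 F [ 0.1 -1.  -1.3] q7 1.47 w 0.996 g 0.0
shift cm [ 0.32 12.42  7.35] turn 0.1
```

View pics/w4c.png

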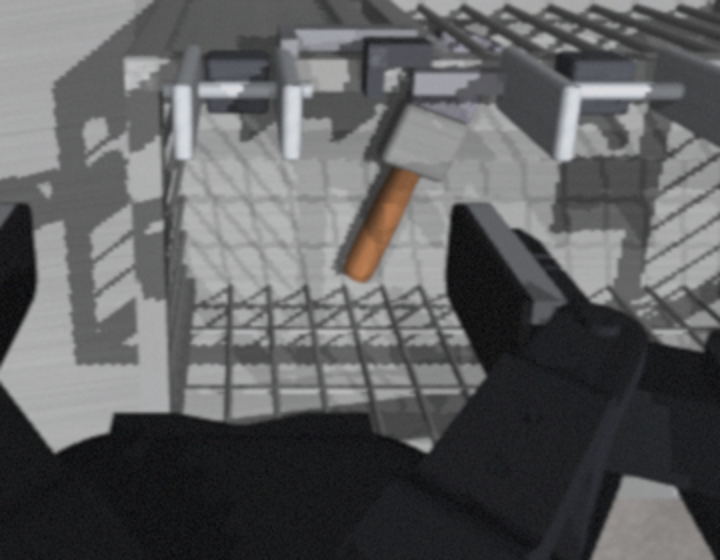

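The frame paddles now stand close together at crop (183,125) and (290,125), and the gate's right paddle is at (567,122).

```bash
python3 - <<'E'
from h import *
c=tuple(np.load('c4.npy',allow_pickle=True))
P=onplane('wrist',np.array([(183,124),(290,124),(567,122)])/2+[200,200],.215,c)[:,:2]
u=np.array([np.cos(np.radians(81.3)),np.sin(np.radians(81.3))])
print(P,np.linalg.norm(P[1]-P[0]),'gate mid',P[2]+.028*u,'frame mid',(P[0]+P[1])/2, 'frame+125',(P[0]+P[1])/2+.125*u)
E
```

```text
[[ 0.62658498 -0.06183728]
 [ 0.63128248 -0.03091807]
 [ 0.64282663  0.04920056]] 0.03127401377374671 gate mid [0.64706193 0.07687838] frame mid [ 0.62893373 -0.04637767] frame+125 [0.64784133 0.07718406]
```

>>> {"name": "drive_tool", "arguments": {
  "series": [
    [0,4.2,0,0,-1],
    [0.2,4.2,0,0,-1],
    [0,4,0,0,-1],
    [0,0,0,0,-1],
    [0,0,3.5,0,-1],
    [0,0,2.5,0,-1],
    [0,0,1,0,-1],
    [0,0,0,0,-1]
  ]
}}

```text
t: 15.5
eef_pos: [0.645, 0.0764, 0.1862]
tool_rot: [-0.002, 0.075, 0.997, -0.001]
contact_force: [0.6, 0.1, -0.7]
gripper_width: 1.002
grasp_force: 0.0
```

```bash
python3 - <<'E'
from h import *
tgt([.6474,.0772,.188],81.3)
E
```

```text
pos [0.645  0.0764 0.1862] yaw_y 81.4 t 15.5 F [ 0.6  0.1 -0.7] q7 1.28 w 1.002 g 0.0
shift cm [-0.23  0.11 -0.18] turn 0.1
```

>>> {"name": "drive_tool", "arguments": {
  "series": [
    [-0.1,0.1,-0.2,0,0],
    [0,0,0,0,0],
    [0,0,0,0,1],
    [0,0,0,0,1],
    [0,0,0,0,1],
    [0,0,0,0,1],
    [0,0,0,0,1],
    [0,0,0,0,1]
  ],
  "squeeze": 60
}}

```text
t: 16.3
eef_pos: [0.649, 0.0768, 0.1935]
tool_rot: [0.002, 0.076, 0.997, 0.0]
contact_force: [-3.2, -3.0, 13.0]
gripper_width: 0.384
grasp_force: 62.3
```

```bash
python3 - <<'E'
from h import *
tgt([.6474,.0772,.188],81.3)
E
```

```text
pos [0.649  0.0768 0.1935] yaw_y 81.3 t 16.3 F [-3.2 -3.  13. ] q7 1.27 w 0.384 g 62.3
shift cm [0.17 0.01 0.55] turn 0.0
```

>>> {"name": "drive_tool", "arguments": {
  "series": [
    [1.1,0.04,0,4,1],
    [1.1,0.04,0,4,1],
    [1.1,0.04,0,4,1],
    [0,0,0,0,1]
  ]
}}

```text
t: 16.7
eef_pos: [0.6164, 0.0853, 0.1936]
tool_rot: [0.002, 0.18, 0.984, 0.0]
contact_force: [-1.9, -3.5, 12.1]
gripper_width: 0.388
grasp_force: 62.1
```

```bash
cat >> h.py <<'E'
def gate():
    o=readout.get_obs(); T=rot(o['tool_rot']); p=o['eef_pos']; y=np.degrees(np.arctan2(T[1,1],T[0,1])); h=np.array([.6732,.2346]); d=h-p[:2]
    print('tool angle',81.3-y,'pos angle',81.3-np.degrees(np.arctan2(d[1],d[0])),'r',np.hypot(*d),p,o['contact_force'].round(1),o['torque'].round(2),o['gripper_width'],o['grasp_force'],o['q'].round(2),o['t'])
E
python3 -c "
from h import *
gate()"
```

```text
tool angle 12.041304625242816 pos angle 12.120876896136977 r 0.15974238236376206 [0.61641996 0.0852894  0.19355838] [-1.9 -3.5 12.1] [-1.29  0.31  0.06] 0.388257730623975 62.139485478401184 [-0.39  0.43  0.2   1.74 -0.1   0.98  1.06] 16.7
```

>>> {"name": "drive_tool", "arguments": {
  "series": [
    [1.12,0.04,0,4,1],
    [1.12,0.04,0,4,1],
    [1.12,0.04,0,4,1],
    [1.12,0.04,0,4,1],
    [1.12,0.04,0,4,1],
    [1.12,0.04,0,4,1],
    [1.12,0.04,0,4,1],
    [1.12,0.04,0,4,1]
  ]
}}

```text
t: 17.5
eef_pos: [0.5453, 0.1381, 0.1934]
tool_rot: [0.001, 0.445, 0.896, 0.001]
contact_force: [-6.1, -4.4, 20.9]
gripper_width: 0.386
grasp_force: 63.8
```

```bash
python3 -c "
from h import *
gate()"
```

```text
tool angle 44.15075588835876 pos angle 44.26053236147467 r 0.16019543750495432 [0.54532868 0.13810387 0.19339956] [-6.1 -4.4 20.9] [-1.31  1.62 -0.05] 0.3861575567948013 63.80392670631409 [-0.6   0.34  0.3   1.89 -0.12  0.93  0.41] 17.5
```

>>> {"name": "drive_tool", "arguments": {
  "series": [
    [1.12,0.04,-0.1,4,1],
    [1.12,0.04,-0.1,4,1],
    [1.12,0.04,-0.1,4,1],
    [1.12,0.04,0,4,1],
    [1.12,0.04,0,4,1],
    [1.12,0.04,0,4,1],
    [1.12,0.04,0,4,1],
    [1.12,0.04,0,4,1]
  ]
}}

```text
t: 18.3
eef_pos: [0.5133, 0.2209, 0.1937]
tool_rot: [0.001, 0.675, 0.738, 0.001]
contact_force: [5.2, -3.4, -2.8]
gripper_width: 0.388
grasp_force: 61.7
```

>>> {"name": "drive_tool", "arguments": {
  "series": [
    [1.12,0.04,0,4,1],
    [1.12,0.04,0,4,1],
    [0,0,0,0,1],
    [0,0,0,0,1]
  ]
}}

```text
t: 18.7
eef_pos: [0.5129, 0.2429, 0.1937]
tool_rot: [0.001, 0.724, 0.69, 0.0]
contact_force: [3.0, -4.2, -0.7]
gripper_width: 0.385
grasp_force: 62.0
```

```bash
python3 -c "
from h import *
gate(); shot('top','top5.png'); shot('scene','scene5.png')
for d in imaging.cut_out('gate','scene'): print(d['conf'],d['centre'])
a=cv2.imread('pics/top5.png')[90:390,150:530]; cv2.imwrite('pics/fin.png',cv2.resize(a,(760,600)))"
```

```text
tool angle 84.01163286710872 pos angle 84.27880965727681 r 0.1604974859335845 [0.51291937 0.24294051 0.19371734] [ 3.  -4.2 -0.7] [-0.69 -0.47 -0.15] 0.38510339381508973 62.02006816864014 [-0.88  0.36  0.41  1.88 -0.17  0.94 -0.44] 18.7
0.73 [380.2, 277.1]
```

View pics/fin.png

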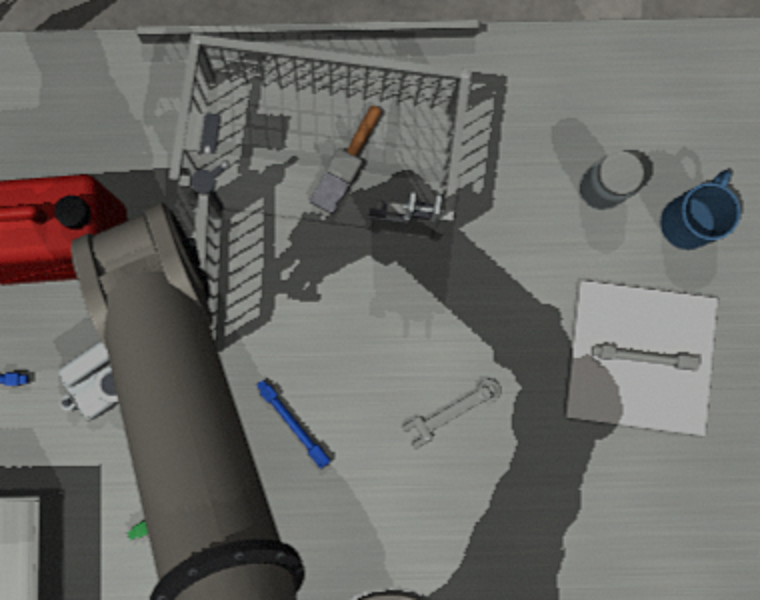

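View pics/scene5.png

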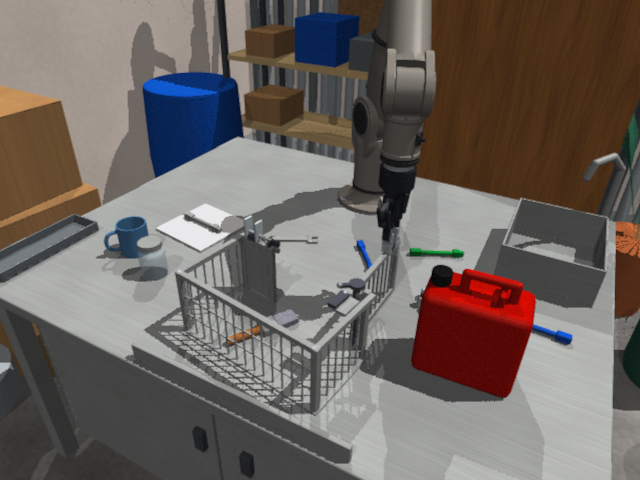

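The top view shows the bar across the middle of the tile at (645,356). The gate stands open along (215,270), still gripped at about 84°. The scene view confirms the gate's edge at (385,270) with nothing else moved, so I hand in.

```bash
python3 -c "
from station import hand_in
print(hand_in())"
```

```text
the job is handed in; nothing more can be done
None
```

I handed the job in at about 19 s of robot time: the bar lies released across the middle of the tile, the frame catch was squeezed home first, and the gripper is holding the gate open at about 84°.

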